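# Lock the slide tray and clamp the planishing stake

### The job

Get the pulled-out slide tray ready for planishing: with the closed fingertips press the round copper-capped latch fully down, then press the square white-capped latch fully down, then push the bronze lever handle all the way down to its stop so that it clamps the brass stake. Leave the round black-capped release latch unpressed, pull no latch or lever upward, and do not knock over or shift the copper cezve, the cup or the other loose things.

Things in the scene. Friction and masses are not known exactly. Their poses are not given: they have to be found in the camera images.
- bench: Fixed unit: raised marble slab and, on its robot side, a wooden slide tray, fully out on brass rails (it does not move). Origin on the work surface under the tray; x points to the slab, y left, z up. Tray 420 mm wide, floor 32 mm high; front deck (x -175 to -105 mm, 55 mm high) carries three latches in a row at x = -140, y about -130, 0, 130 mm, in any order.
- slab_front (a point): Middle of the slab's top front edge, at bench x = 150 mm. Slab 240 x 580 mm, top 160 mm and underside 130 mm above the work surface, on a wooden plinth.
- stake_top (a point): Top of the fixed brass planishing stake, 122 mm above the work surface at bench x = 27, y = -78 mm; domed head 50 mm diameter. Its foot plate reaches beneath the lever.
- latch_copper (a joint): Copper-capped locking latch. Joint: 0 = standing up as found, grows as it is pressed straight down, hard stop at 0.010 m (fully down); it can also be pulled up to -0.010. It has no spring: about 2.5 N moves it and it stays where it is left.
- latch_copper_top (a point): Centre of the top face of the copper cap (round, 32 mm diameter, 18 mm tall). As found the face is 87 mm above the work surface, fully pressed 77 mm. The cap sits on a square brass base plate 48 mm wide whose top is 67 mm above the work surface. It moves down with the cap.
- latch_white (a joint): White-capped locking latch. Joint: 0 = standing up as found, grows as it is pressed straight down, hard stop at 0.010 m (fully down); it can also be pulled up to -0.010. It has no spring: about 2.5 N moves it and it stays where it is left.
- latch_white_top (a point): Centre of the top face of the white cap (square, 30 mm wide, 18 mm tall). As found the face is 87 mm above the work surface, fully pressed 77 mm. The cap sits on a square brass base plate 48 mm wide whose top is 67 mm above the work surface. It moves down with the cap.
- latch_black (a joint): Black-capped release latch, to be left alone. Joint: 0 = standing up as found, grows as it is pressed straight down, hard stop at 0.010 m (fully down); it can also be pulled up to -0.010. It has no spring: about 2.5 N moves it and it stays where it is left.
- latch_black_top (a point): Centre of the top face of the black cap (round, 32 mm diameter, 18 mm tall). As found the face is 87 mm above the work surface, fully pressed 77 mm. The cap sits on a square brass base plate 48 mm wide whose top is 67 mm above the work surface. It moves down with the cap.
- lever (a joint): Lever hinge, rad. The arm runs from the hinge towards the robot (bench -x) and at value q stands 0.75 - q rad above level. Starts raised at 0 to 0.2, grows as it is pushed down, hard stop at 0.75 (arm level); can be lifted to -0.3. No spring: about 3 N down on the bar moves it and it stays where it is left.
- lever_bar (a point): Centre of the lever's cross bar, the bronze handle at the end of the arm: round, 24 mm diameter, 84 mm long along the bench's y. 160 mm from the hinge; the arm is 16 mm thick. With the lever at its stop the centre is 100 mm above the work surface at bench x = -60 mm, y = 0.
- lever_hinge (a point): Fixed point on the lever's hinge axis, which runs along the bench's y, 100 mm above the work surface at bench x = 100 mm, y = 0; the bronze bracket around it is 117 mm high.
- cezve: Loose copper cezve, 80 mm diameter, 70 mm tall, with a thin brass handle reaching 145 mm from its centre along its own x; stands on the tray floor on the left. Origin at the centre of its underside.
- cup: Loose silver-toned tinned cup, 66 mm diameter, 68 mm tall, on the tray floor on the right. Origin at the centre of its underside.
- bowl: Loose copper bowl, 110 mm diameter, 45 mm tall, on the work surface left of the tray. Origin at the centre of its underside.
- jar: Loose closed jar with a brass cap, 64 mm diameter, 70 mm tall, on the work surface right of the tray. Origin at the centre of its underside.
- hammer: Loose hammer lying on the work surface left of the tray. Origin beneath the tool, which lies along its own x.
- brush: Loose brush lying on the work surface right of the tray. Origin beneath the tool, which lies along its own x.

How it is judged:
By the outcome, as a careful person would: the job done as asked, in the order asked, and still so for the second after the job is handed in, with the robot touching nothing.
It also fails if it takes over 54 s, if anything falls off the work surface, if the arm or the gripper's body presses on something with over 40 N, if the wrist force passes 120 N, or if a joint passes its speed limit or range.

### The arm

A 7-joint arm with a two-finger parallel gripper is mounted at the origin on the work surface. World frame = base frame: x ahead of the robot, y to its left, z up, the work surface at z = 0. Lengths are in mm, angles in rad, forces in N, time in s.
With the tool pointing down it reaches from about 400 to 875 mm from the base axis. Payload 4.4 kg.
Tool frame: the origin (TCP) lies at the very end of the fingers, on their centre line; the grasp point (between the pads) lies 19 mm behind it (ctrl.pinch_z is the z of the grasp point in the tool frame, in mm); z points along the fingers, x is the direction in which the jaws open and shut, and the axes are right-handed (so a half turn about z gives the same grasp; the last joint's range is limited). The gripper opens to 85 mm and grips with 20 to 120 N. Pads are 22 mm wide; open, the fingers measure 114 mm over their backs; the gripper's body (76 mm by 85 mm) begins 54 mm behind the grasp point. The pads swing forward as they close: fully open they stand 13 mm farther back than shut.
Start: joints at [-1.401, 0.628, 0.038, 1.517, -0.027, 0.996, -0.02], TCP at [151.828, 632.033, 231.313] pointing down, gripper open.
Joint ranges: [-3.06, 3.06], [-0.37, 2.12], [-1.25, 1.32], [0.18, 2.47], [-1.1, 4.24], [0.23, 1.98], [-2.94, 2.94]. Speed limits (rad/s): [2.57, 2.57, 3.14, 3.14, 3.14, 3.14, 3.14].

### API

Orientations are given as [roll, pitch, yaw] about the fixed x, y, z axes, in that order (R = Rz(yaw) Ry(pitch) Rx(roll)).
In Python, from cell import sensors, get_image, order, ctrl gives the robot as it stands.
- The arm moves only by the tool arm_command, never from a script. Its argument "rows" is a list that holds one entry, the list of rows, each a list of 6 numbers: the shift along the tool's x, y, z in mm, then the turn, a rotation vector about the tool's x, y, z in degrees. A call has 1 to 20 rows; each row is the pose to reach, as a shift and turn from the pose commanded when the call began, along the tool's axes at that moment; what a row does not reach only later rows make up. A row lasts 1/12 s, in which the tool goes at most 41.7 mm and 7.16 degrees, less where a joint would pass 70% of its speed; a pose out of reach is approached as far as the arm can. A call with a gripper value outside its range is refused whole. "claw" is the opening, from -1 (shut) to 1 (fully open), set as the call begins (left out, the last holds). The fingers move at their own pace and stop on an object; the grip force is fixed at half the most. Time passes only in rows, so rows that repeat a pose let the fingers close. It gives the time, the measured TCP pose, the force and the opening at its end, in the units of the state.
- sensors.read_state(): the state, without advancing time (a new reading comes with each control period).
- get_image(name): name is "scene" or "side" or "wrist"; returns a dict with "pixels" (420x560x3 uint8, red, green, blue), "z_map" (420x560 float32, mm along the optical axis (not along the pixel's ray), 0 where there is no reading), "K" (3x3 intrinsics, pixels), "pose" (4x4, takes a point from camera to world coordinates). Camera axes: x right, y up, looking along -z (the intrinsics and any distortion apply to the point x, -y, -z); pixel columns grow to the right and rows downward; lengths in mm; the calibration is good to about 2 mm. A picture is of the moment at which its call begins.
- order.finish_job(): hands the job in, once; it reports no verdict.
The state is a dict: "clock": time; "qpos": joint angles; "qd": joint speeds; "tau": joint torques, N m; "eef_pos": TCP position; "tool_rot": TCP orientation; "force": force on the tool from outside, world axes, zero at the start; "torque": the same for the moment, N m; "width": finger opening in mm.
Only numpy, scipy, OpenCV 4.12 (cv2) and the standard library are available. Lean on these libraries where they do the work, as an engineer would, in place of code of your own. Each camera call takes 0.05 s, during which the arm holds its last target.

## Working session

There is one attempt and no reset: what is moved stays moved. The work goes in short steps, Python scripts to look and compute and a tool call to move; the robot and the scene stay as the last step left them, time stands still between calls to the robot, and variables do not carry over. Pictures are saved under pics/ and viewed, and the job is handed in when it is done.

Besides the shell and the picture viewer there is one more tool, called after "Request:" by a JSON object that holds its "method" and its "body", one argument or row to a line. arm_command: Moves the arm, as the interface text tells. Its arguments: {"type":"object","properties":{"rows":{"type":"array","items":{"type":"array","items":{"type":"array","items":{"type":"number"}}}},"claw":{"type":"number"}},"required":["rows"]}

```bash
ls; mkdir -p pics; cat > h.py <<'E'
import numpy as np,cv2
from cell import sensors,get_image,order,ctrl
def snap(n,f):
    im=get_image(n); cv2.imwrite('pics/'+f+'.png',cv2.cvtColor(im['pixels'],cv2.COLOR_RGB2BGR)); np.savez('pics/'+f+'.npz',**im); return im
def ray(im,u,v):
    K=im['K'];P=im['pose'];d=np.linalg.inv(K)@np.array([u,v,1.]);d=np.array([d[0],-d[1],-d[2]])
    return P[:3,3],P[:3,:3]@d
def onz(im,u,v,z):
    o,d=ray(im,u,v);return o+d*(z-o[2])/d[2]
def cloud(im):
    K=im['K'];P=im['pose'];Z=im['z_map'];v,u=np.mgrid[:Z.shape[0],:Z.shape[1]]
    x=(u-K[0,2])/K[0,0]*Z;y=(v-K[1,2])/K[1,1]*Z
    return np.stack([x,-y,-Z],-1)@P[:3,:3].T+P[:3,3]
E
python3 - <<'E'
from h import *
for n in ['scene','side','wrist']:
    im=snap(n,n+'0');print(n,im['K'].round(1).tolist(),im['pose'].round(3).tolist(),[k for k in im])
s=sensors.read_state();print({k:np.round(s[k],3).tolist() for k in s})
E
```

```text
pics
scene [[458.3, 0.0, 272.8], [0.0, 458.3, 210.1], [0.0, 0.0, 1.0]] [[0.643, -0.633, 0.431, 1179.116], [0.766, 0.536, -0.354, -493.391], [-0.007, 0.558, 0.83, 1272.698], [0.0, 0.0, 0.0, 1.0]] ['pixels', 'z_map', 'K', 'pose']
side [[523.7, 0.0, 282.3], [0.0, 523.7, 206.3], [0.0, 0.0, 1.0]] [[0.982, 0.106, -0.159, 342.277], [-0.191, 0.542, -0.818, -1257.748], [-0.0, 0.833, 0.553, 975.278], [0.0, 0.0, 0.0, 1.0]] ['pixels', 'z_map', 'K', 'pose']
wrist [[359.7, 0.0, 280.4], [0.0, 359.7, 207.5], [0.0, 0.0, 1.0]] [[0.234, -0.935, -0.268, 83.323], [0.972, 0.224, 0.067, 647.263], [-0.002, -0.276, 0.961, 372.286], [0.0, 0.0, 0.0, 1.0]] ['pixels', 'z_map', 'K', 'pose']
{'clock': 0.15, 'qpos': [-1.401, 0.629, 0.038, 1.518, -0.027, 0.996, -0.02], 'qd': [-0.001, -0.004, 0.001, -0.001, 0.001, 0.0, 0.001], 'tau': [0.002, -56.379, 1.228, -19.365, 0.011, 0.007, -0.0], 'eef_pos': [151.727, 631.557, 230.611], 'tool_rot': [3.142, 0.001, 1.335], 'force': [0.094, -0.299, 0.141], 'torque': [0.008, 0.019, -0.02], 'width': 85.124}
```

View pics/scene0.png

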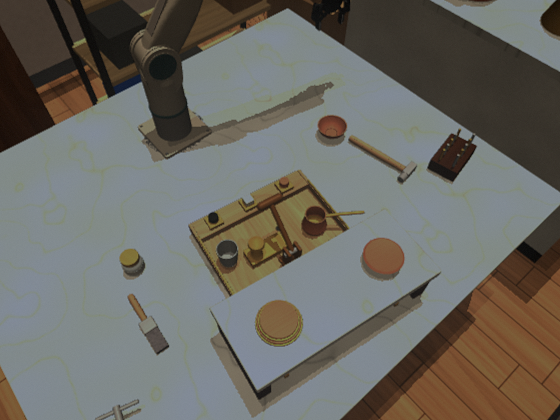

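View pics/side0.png

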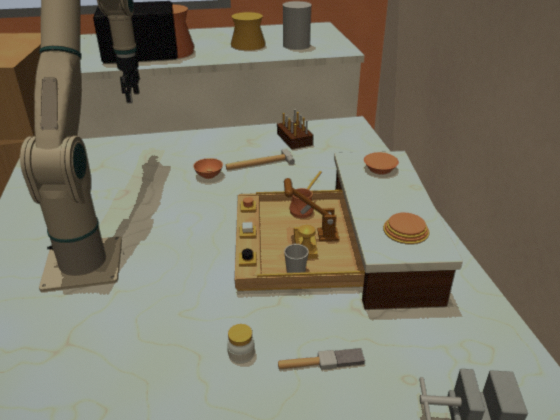

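View pics/wrist0.png

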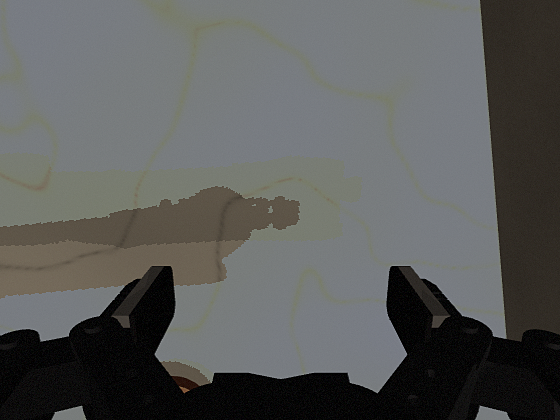

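The scene view shows the latches in a row: copper at (284,183), white at (248,202), black at (213,218). The lever bar is near (270,203). In the side view the latches are at (248,203), (248,227) and (247,255). I'll zoom in for measuring.

```bash
python3 - <<'E'
from h import *
a=cv2.imread('pics/scene0.png')[160:300,180:380];b=cv2.imread('pics/side0.png')[170:300,220:380]
cv2.imwrite('pics/c1.png',cv2.convertScaleAbs(cv2.resize(a,(800,560),interpolation=cv2.INTER_CUBIC),alpha=1.5))
cv2.imwrite('pics/c2.png',cv2.convertScaleAbs(cv2.resize(b,(720,585),interpolation=cv2.INTER_CUBIC),alpha=1.5))
for f in['scene0','side0']:
    im=np.load('pics/'+f+'.npz');C=cloud(im)
    pts={'scene0':[(284,183),(248,201),(213,217),(270,203),(290,250)],'side0':[(248,203),(248,226),(247,254),(288,186),(330,215)]}[f]
    for u,v in pts: print(f,u,v,C[v,u].round(1),onz(im,u,v,87).round(1))
E
```

```text
scene0 284 183 [505.1 109.3  85.1] [506.1 108.3  87. ]
scene0 248 201 [487.3 -25.5  88.2] [486.6 -25.   87. ]
scene0 213 217 [ 466.7 -146.3   91.3] [ 464.1 -145.    87. ]
scene0 270 203 [604.9 -31.2 211.7] [537.5  23.1  87. ]
scene0 290 250 [713.9 -48.4 109.5] [704.9 -39.8  87. ]
side0 248 203 [497.9 101.4  83.1] [497.2  95.4  87. ]
side0 248 226 [480.2 -27.9  88.7] [480.4 -25.6  87. ]
side0 247 254 [ 459.7 -156.4   89.4] [ 460.  -153.4   87. ]
side0 288 186 [595.2 -40.5 218.4] [639.1 170.9  87. ]
side0 330 215 [717.4 -54.3 113.9] [729.1 -16.7  87. ]
```

View pics/c1.png

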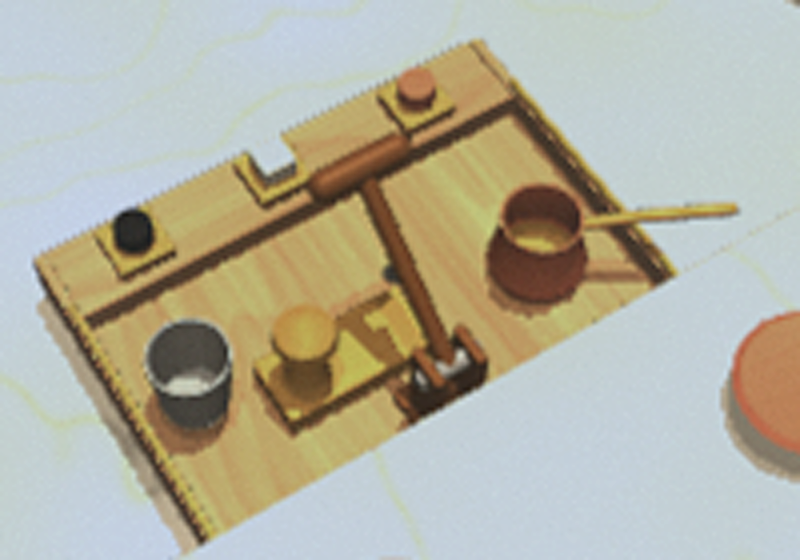

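View pics/c2.png

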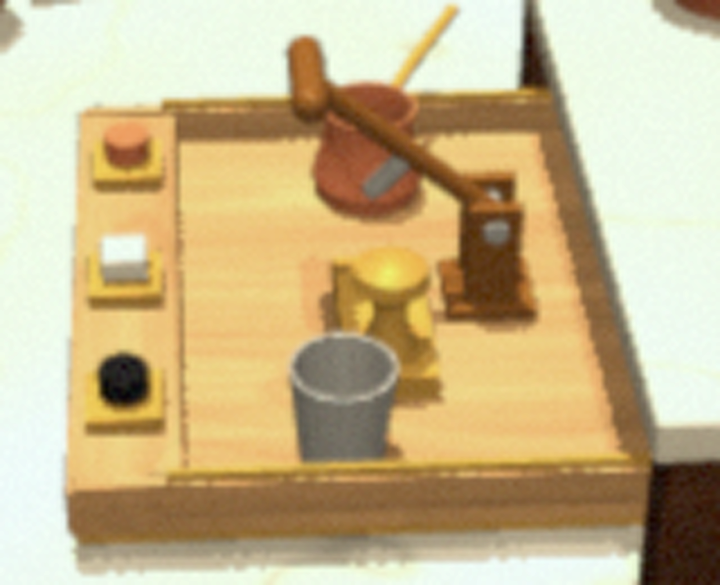

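```bash
python3 - <<'E'
from h import *
sc=np.load('pics/scene0.npz');sd=np.load('pics/side0.npz')
P={}
for n,a,b in [('cop',(284,180.75),(248.2,200.6)),('whi',None,(247.6,224.7)),('blk',(213.25,216),(247.3,252.6))]:
    p=onz(sd,*b,87);print(n,'side',p.round(1));P[n]=[p[:2]]
    if a: q=onz(sc,*a,87);print('   scene',q.round(1));P[n].append(q[:2])
m={k:np.mean(v,0) for k,v in P.items()}
d=m['cop']-m['blk'];print(np.linalg.norm(d),'bench yaw',np.arctan2(-d[0],d[1]))
# depth: cap points z>80 near each
for f,im in(('sc',sc),('sd',sd)):
    C=cloud(im);
    for k in m:
        r=np.linalg.norm(C[...,:2]-m[k],axis=-1);s=(r<26)&(C[...,2]>79)&(C[...,2]<97)
        print(f,k,s.sum(),C[s].mean(0).round(1))
# lever bar: points high in tray
    s=(C[...,2]>150)&(C[...,0]>480)&(C[...,0]<720)&(abs(C[...,1])<120)
    lab=C[s];b=lab[lab[:,2]>195];
    print('bar',len(b),b.mean(0).round(1),b.min(0).round(1),b.max(0).round(1))
E
```

```text
cop side [499.7 108.9  87. ]
   scene [499.2 114.3  87. ]
whi side [480.2 -18.9  87. ]
blk side [ 461.6 -147.6   87. ]
   scene [ 461.6 -142.2   87. ]
259.294415680069 bench yaw -0.14646409476569797
sc cop 66 [499.4 112.1  86.5]
sc whi 82 [479.1 -21.5  86.3]
sc blk 82 [ 462.8 -146.6   86.5]
bar 244 [602.2 -31.1 211.5] [582.5 -69.5 195.8] [625.4  11.6 223.4]
sd cop 63 [497.9 110.9  85.9]
sd whi 80 [479.1 -23.8  86.4]
sd blk 88 [ 461.5 -146.9   85.9]
bar 163 [597.4 -37.7 211.6] [582.5 -71.3 195.3] [619.6  11.3 220.4]
```

Request:
{"method": "arm_command", "body": {
  "claw": -1,
  "rows": [
    [[-4,5,1,0,0,0],[-13,14,2,0,0,0],[-30,32,6,0,0,-0.5],[-51,55,10,0,0,-1],[-77,83,15,0,0,-1.5],[-102,110,19,0,0,-2],[-128,138,24,0,0,-2.5],[-153,166,29,0,0,-3],[-179,193,34,0,0,-3.5],[-204,221,39,0,0,-4],[-230,248,44,0,0,-4.5],[-255,276,49,0,0,-5],[-281,304,53,0,0,-5],[-306,331,58,0,0,-5],[-332,359,63,0,0,-5],[-357,386,68,0,0,-5],[-383,414,73,0,0,-5],[-404,437,77,0,0,-5],[-417,451,80,0,0,-5],[-425,460,81,0,0,-5]]
  ]
}}

```text
clock: 1.82
eef_pos: [500.7, 107.6, 149.8]
tool_rot: [-3.141, 0.002, 1.418]
force: [0.6, -0.7, 0.0]
width: 0.1
```

```bash
python3 - <<'E'
from h import *
for n in ['wrist','side','scene']: im=snap(n,n+'1')
s=sensors.read_state();print({k:np.round(s[k],4).tolist() for k in ['clock','qpos','eef_pos','tool_rot','force']})
E
```

```text
{'clock': 1.9667, 'qpos': [-0.2611, 0.5492, -0.0181, 1.9808, 0.0157, 0.6123, 1.1316], 'eef_pos': [499.5304, 111.1596, 150.2191], 'tool_rot': [-3.1409, -0.0002, 1.421], 'force': [-0.7036, 1.4687, -0.6558]}
```

View pics/wrist1.png

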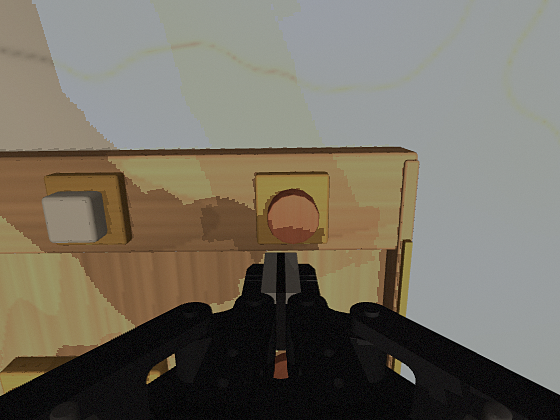

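View pics/side1.png

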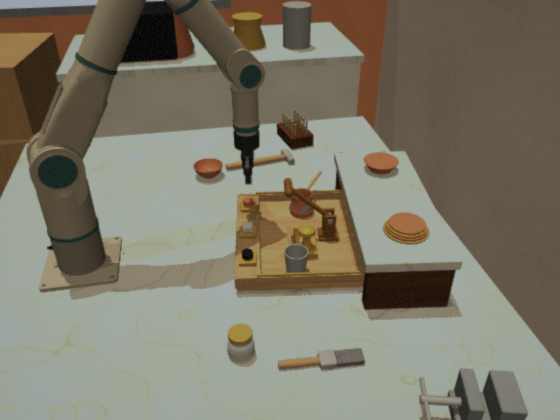

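The wrist view shows the copper cap top centred near (293,218), the white cap top near (72,218), and the closed tips at about (281,255).

```bash
python3 - <<'E'
from h import *
w=np.load('pics/wrist1.npz');a=w['pixels'][150:270,20:360]
cv2.imwrite('pics/c3.png',cv2.resize(a[...,::-1],None,fx=2.3,fy=2.3,interpolation=cv2.INTER_CUBIC))
hsv=cv2.cvtColor(w['pixels'],cv2.COLOR_RGB2HSV)
C=cloud(w)
for n,lo,hi in (('cop',240,345),('whi',30,130)):
    s=(abs(C[...,2]-87)<5);s[:,:lo]=0;s[:,hi:]=0;s[255:]=0;s[:170]=0
    v,u=np.nonzero(s);print(n,s.sum(),u.min(),u.max(),v.min(),v.max(),C[s].mean(0).round(1),C[s].min(0).round(1),C[s].max(0).round(1))
    c=((u.min()+u.max())/2,(v.min()+v.max())/2);print(c,onz(w,*c,87).round(1))
E
```

```text
cop 2063 267 318 193 243 [497.1 114.6  86. ] [482.4  99.   82.1] [513.6 130.   88.1]
(np.float64(292.5), np.float64(218.0)) [496.7 114.4  87. ]
whi 2399 42 98 195 242 [477.3 -17.7  85.9] [461.5 -35.3  82. ] [494.4  -2.5  88.4]
(np.float64(70.0), np.float64(218.5)) [476.9 -17.1  87. ]
```

View pics/c3.png

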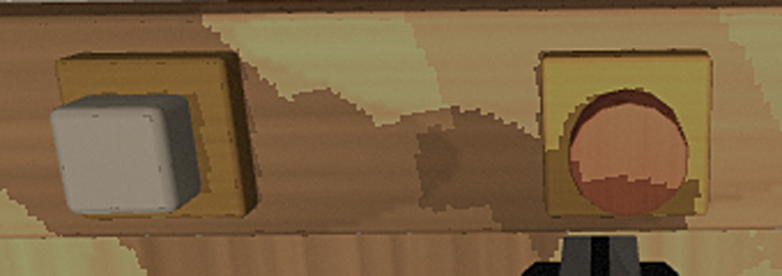

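Request:
{"method": "arm_command", "body": {
  "rows": [
    [[1,-1,10,0,0,0],[1,-1,25,0,0,0],[1,-1,40,0,0,0],[1,-1,51,0,0,0],[1,-1,57,0,0,0],[1,-1,60,0,0,0],[1,-1,62,0,0,0],[1,-1,64,0,0,0],[1,-1,66,0,0,0],[1,-1,68,0,0,0],[1,-1,70,0,0,0],[1,-1,72,0,0,0],[1,-1,73,0,0,0],[1,-1,73,0,0,0],[1,-1,73,0,0,0]]
  ]
}}

```text
clock: 3.22
eef_pos: [499.0, 112.0, 77.1]
tool_rot: [-3.142, 0.0, 1.422]
force: [0.6, -0.0, 0.2]
width: -0.2
```

Request:
{"method": "arm_command", "body": {
  "rows": [
    [[0,0,1,0,0,0],[0,0,2,0,0,0],[0,0,3,0,0,0],[0,0,3,0,0,0],[0,0,3,0,0,0]]
  ]
}}

```text
clock: 3.63
eef_pos: [499.1, 112.0, 76.8]
tool_rot: [3.14, 0.0, 1.422]
force: [-5.7, -0.8, 27.4]
width: 0.0
```

Request:
{"method": "arm_command", "body": {
  "rows": [
    [[0,0,-2,0,0,0],[0,0,-6,0,0,0],[0,0,-16,0,0,0],[0,0,-32,0,0,0],[0,0,-46,0,0,0],[-8,0,-50,0,0,0],[-30,0,-50,0,0,0],[-60,0,-50,0,0,0],[-90,0,-50,0,0,0],[-115,0,-50,0,0,0],[-129,0,-50,0,0,0],[-133,0,-50,0,0,0],[-133,0,-50,0,0,0],[-133,0,-50,0,0,0]]
  ]
}}

```text
clock: 4.8
eef_pos: [479.4, -18.4, 124.2]
tool_rot: [-3.141, -0.001, 1.423]
force: [-0.4, 0.3, 1.0]
width: 0.3
```

```bash
python3 - <<'E'
from h import *
for n in ['wrist','side']: im=snap(n,n+'2')
s=sensors.read_state();print({k:np.round(s[k],4).tolist() for k in ['clock','eef_pos','tool_rot','force']})
im=np.load('pics/side2.npz')['pixels'][100:300,190:380,::-1]
cv2.imwrite('pics/c4.png',cv2.resize(im,None,fx=3,fy=3,interpolation=cv2.INTER_CUBIC))
E
```

```text
{'clock': 4.9, 'eef_pos': [479.4969, -17.5795, 124.2224], 'tool_rot': [-3.1416, -0.0008, 1.4245], 'force': [-0.2003, 0.1116, 0.3226]}
```

View pics/wrist2.png

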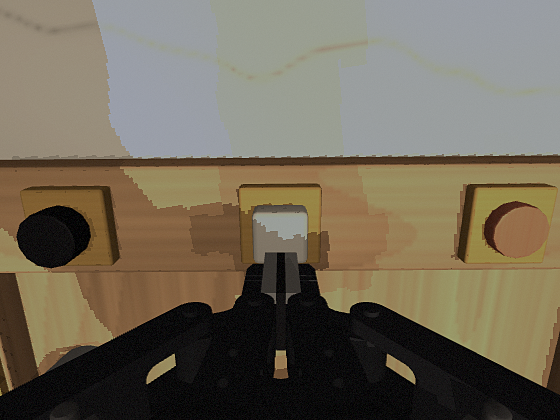

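View pics/c4.png

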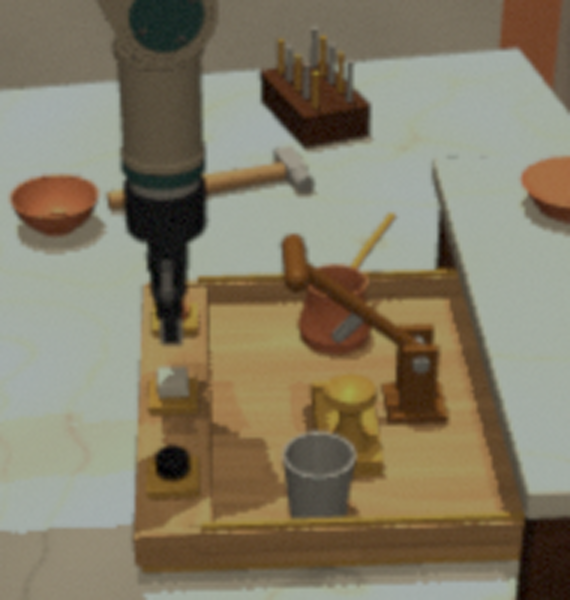

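The white cap is centred at column 280, directly below the fingertips, and the copper cap now sits low on its plate. Next I press the white cap.

Request:
{"method": "arm_command", "body": {
  "rows": [
    [[-1,0,8,0,0,0],[-1,0,20,0,0,0],[-1,0,29,0,0,0],[-1,0,33,0,0,0],[-1,0,35,0,0,0],[-1,0,37,0,0,0],[-1,0,39,0,0,0],[-1,0,41,0,0,0],[-1,0,43,0,0,0],[-1,0,45,0,0,0],[-1,0,47,0,0,0],[-1,0,48,0,0,0],[-1,0,49,0,0,0],[-1,0,50,0,0,0],[-1,0,50,0,0,0],[-1,0,50,0,0,0]]
  ]
}}

```text
clock: 6.23
eef_pos: [479.2, -19.9, 76.8]
tool_rot: [3.14, -0.0, 1.422]
force: [-6.5, 1.2, 31.6]
width: -0.3
```

Request:
{"method": "arm_command", "body": {
  "rows": [
    [[0,0,-3,0,0,0],[0,0,-10,0,0,0],[0,0,-25,0,0,0],[0,0,-50,0,0,0],[0,0,-80,0,0,0],[0,0,-110,0,0,0],[0,0,-140,0,0,0],[0,0,-160,0,0,0],[0,5,-170,0,0,0],[1,20,-171,0,0,0],[2,45,-171,0,0,0],[3,75,-171,0,0,0],[3,100,-171,0,0,0],[4,117,-171,0,0,0],[4,124,-171,0,0,0],[4,124,-171,0,0,0],[4,124,-171,0,0,0]]
  ]
}}

```text
clock: 7.65
eef_pos: [601.3, -34.5, 244.8]
tool_rot: [-3.14, 0.0, 1.422]
force: [-1.2, 0.3, -0.5]
width: -0.4
```

```bash
python3 - <<'E'
from h import *
ims={n:snap(n,n+'3') for n in ['wrist','side','scene']}
s=sensors.read_state();print({k:np.round(s[k],4).tolist() for k in ['clock','eef_pos','tool_rot','force','qpos']})
a=ims['side']['pixels'][100:300,190:380,::-1];b=ims['scene']['pixels'][100:300,170:360,::-1]
cv2.imwrite('pics/c5.png',cv2.resize(np.hstack([a,b]),None,fx=2.1,fy=2.1,interpolation=cv2.INTER_CUBIC))
C=cloud(ims['wrist'])
for n,x,y in(('cop',498.5,113),('whi',479,-19.5),('blk',462,-145.5)):
    r=np.linalg.norm(C[...,:2]-[x,y],axis=-1)<10;r[250:]=0
    print(n,r.sum(),np.median(C[r][:,2]) if r.any() else 0)
E
```

```text
{'clock': 7.8, 'eef_pos': [601.1444, -34.3386, 245.412], 'tool_rot': [-3.1406, 0.0001, 1.4224], 'force': [-0.6174, -0.2297, 1.0443], 'qpos': [0.0408, 0.5435, -0.0478, 1.6385, 0.0301, 0.9614, 1.405]}
cop 552 76.12595541004646
whi 547 76.2137633325143
blk 587 86.25872054549632
```

View pics/wrist3.png

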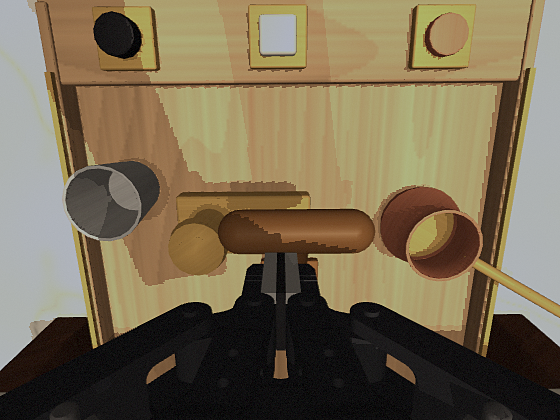

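View pics/c5.png

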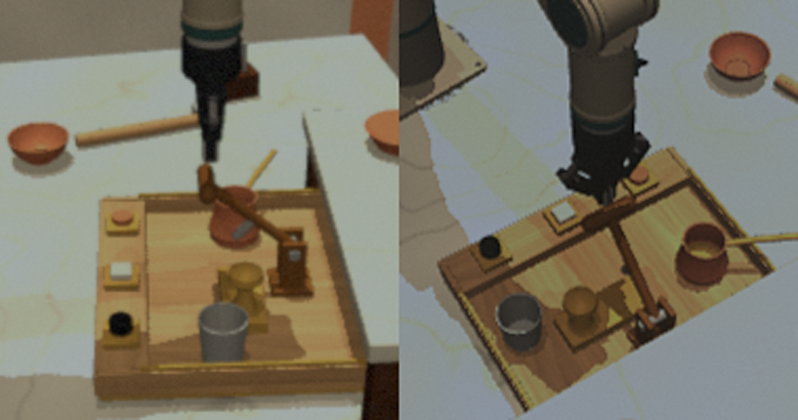

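Depth puts the copper and white caps 10 mm below the black one, so both are fully down. In the wrist view the bar spans columns 218–375 and rows 210–252. I'll locate it more precisely.

```bash
python3 - <<'E'
from h import *
w=np.load('pics/wrist3.npz');C=cloud(w)
s=(C[...,2]>190);s[258:]=0
v,u=np.nonzero(s);p=C[s];print(u.min(),u.max(),v.min(),v.max(),p.mean(0).round(1),np.percentile(p[:,2],[1,50,98]).round(1))
for a,b in((u.min(),231),(u.max(),231),(296,231)): print(onz(w,a,b,212).round(1))
top=p[p[:,2]>p[:,2].max()-4];print(top.mean(0).round(1))
b=-0.144;R=np.array([[np.cos(b),np.sin(b)],[-np.sin(b),np.cos(b)]])
print('bench',R@(p.mean(0)[:2]-[618.8,-36.4]),'tcp',R@([601.1-618.8,-34.3+36.4]))
E
```

```text
2 559 0 257 [589.8 -26.4 227.1] [202.  214.4 386.8]
[ 572.5 -176.2  212. ]
[614.9 107.3 212. ]
[594.9 -26.4 212. ]
[532.  -25.  386.8]
bench [-30.15558297   5.75361604] tcp [-17.81815928  -0.46173568]
```

```bash
python3 - <<'E'
from h import *
w=np.load('pics/wrist3.npz');C=cloud(w)
s=(C[...,2]>180)&(C[...,2]<235);s[250:]=0
s[:200]=0;s[:,:200]=0;s[:,390:]=0
v,u=np.nonzero(s);p=C[s];print(s.sum(),u.min(),u.max(),v.min(),v.max(),p.mean(0).round(1),np.percentile(p[:,2],[1,50,98,100]).round(1))
b=-0.144;R=np.array([[np.cos(b),np.sin(b)],[-np.sin(b),np.cos(b)]])
q=(p[:,:2]-[618.8,-36.4])@R.T;print('bench rng',np.percentile(q,[0.5,50,99.5],axis=0).round(1))
# profile: z vs bench x
for x in range(-40,5,4):
    m=abs(q[:,0]-x)<2
    if m.sum()>5: print(x,m.sum(),np.median(p[m,2]).round(1))
E
```

```text
6058 218 374 209 249 [593.7 -26.2 213. ] [202.5 214.2 216.7 217.7]
bench rng [[-34.4 -33.3]
 [-26.8   6.5]
 [-15.8  46.3]]
-36 227 204.8
-32 1684 210.2
-28 1386 214.2
-24 1230 215.6
-20 1023 215.6
-16 508 214.6
```

Request:
{"method": "arm_command", "body": {
  "rows": [
    [[2,-3,8,0,0,0],[2,-3,18,0,0,0],[2,-3,24,0,0,0],[2,-4,28,0,0,0],[2,-6,32,0,0,0],[2,-10,37,0,0,0],[2,-14,43,0,0,0],[2,-19,50,0,0,0],[2,-23,57,0,0,0],[2,-26,64,0,0,0],[2,-29,71,0,0,0],[2,-32,78,0,0,0],[2,-35,86,0,0,0],[2,-37,94,0,0,0],[2,-39,102,0,0,0],[2,-40,109,0,0,0],[2,-40,109,0,0,0]]
  ]
}}

```text
clock: 9.22
eef_pos: [562.4, -26.5, 134.6]
tool_rot: [-3.14, 0.0, 1.422]
force: [0.6, -0.3, -0.6]
width: -0.5
```

```bash
python3 - <<'E'
from h import *
ims={n:snap(n,n+'4') for n in ['wrist','side']}
s=sensors.read_state();print({k:np.round(s[k],4).tolist() for k in ['clock','eef_pos','tool_rot','force']})
a=ims['side']['pixels'][150:300,210:380,::-1]
cv2.imwrite('pics/c6.png',np.hstack([cv2.resize(a,(476,420),interpolation=cv2.INTER_CUBIC),ims['wrist']['pixels'][:,120:440,::-1]]))
E
```

```text
{'clock': 9.3167, 'eef_pos': [563.5568, -26.632, 135.8969], 'tool_rot': [3.1411, -0.0, 1.4222], 'force': [0.9368, -0.1971, -0.2955]}
```

View pics/c6.png

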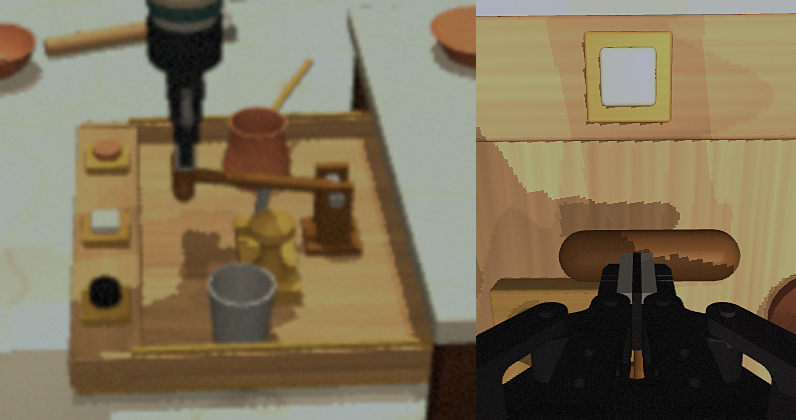

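The lever bar has come down under the tips and the contact is centred on it. I'll push on to the stop.

Request:
{"method": "arm_command", "body": {
  "rows": [
    [[0,-1,5,0,0,0],[0,-1,10,0,0,0],[0,-2,15,0,0,0],[0,-2,19,0,0,0],[0,-2,22,0,0,0],[0,-2,24,0,0,0],[0,-2,25,0,0,0],[0,-2,26,0,0,0],[0,-2,27,0,0,0],[0,-2,27,0,0,0],[0,-2,27,0,0,0]]
  ]
}}

```text
clock: 10.23
eef_pos: [561.0, -26.1, 111.6]
tool_rot: [3.141, -0.0, 1.422]
force: [-6.0, -0.0, 21.1]
width: 0.2
```

Request:
{"method": "arm_command", "body": {
  "rows": [
    [[0,0,1,0,0,0],[0,0,1,0,0,0],[0,0,1,0,0,0]]
  ]
}}

```text
clock: 10.48
eef_pos: [561.0, -26.1, 111.4]
tool_rot: [3.141, -0.0, 1.422]
force: [-7.1, 0.0, 28.8]
width: -0.2
```

At the hard stop. Next I lift straight up and back away towards the robot.

Request:
{"method": "arm_command", "body": {
  "rows": [
    [[0,0,-2,0,0,0],[0,0,-5,0,0,0],[0,0,-12,0,0,0],[0,0,-25,0,0,0],[0,0,-45,0,0,0],[0,0,-70,0,0,0],[0,0,-100,0,0,0],[0,0,-130,0,0,0],[0,0,-148,0,0,0],[0,0,-154,0,0,0],[0,0,-154,0,0,0],[0,0,-154,0,0,0]]
  ]
}}

```text
clock: 11.48
eef_pos: [560.5, -26.3, 261.5]
tool_rot: [-3.14, 0.0, 1.422]
force: [-0.9, 0.1, -1.0]
width: -0.5
```

```bash
python3 - <<'E'
from h import *
ims={n:snap(n,n+'5') for n in ['wrist','side','scene']}
s=sensors.read_state();print({k:np.round(s[k],4).tolist() for k in ['clock','eef_pos','force']})
a=ims['side']['pixels'][150:300,210:380,::-1]
cv2.imwrite('pics/c7.png',np.hstack([cv2.resize(a,(400,353),interpolation=cv2.INTER_CUBIC),cv2.resize(ims['wrist']['pixels'][:,:,::-1],(400,353))]))
C=cloud(ims['wrist']);q=None
for n,x,y in(('cop',498.5,113),('whi',479,-19.5),('blk',462,-145.5),('bar-off+25',562.5,-4),('bar-off-25',556,-53)):
    r=np.linalg.norm(C[...,:2]-[x,y],axis=-1)<10;r[250:]=0
    print(n,r.sum(),np.percentile(C[r][:,2],[5,50,95]).round(1) if r.any() else 0)
for n in('scene','side'):   # before/after on static things
    d=cv2.absdiff(ims[n]['pixels'],np.load(f'pics/{n}0.npz')['pixels']).max(-1);cv2.imwrite(f'pics/d_{n}.png',cv2.convertScaleAbs(d,alpha=2))
cv2.imwrite('pics/dd.png',np.hstack([cv2.resize(cv2.imread(f'pics/d_{n}.png'),(400,300)) for n in('scene','side')]))
E
```

```text
{'clock': 11.6333, 'eef_pos': [560.0891, -26.2634, 260.5939], 'force': [-0.4118, 0.1787, 0.2844]}
cop 437 [74.9 76.1 77.3]
whi 437 [75.  76.3 77.6]
blk 469 [85.1 86.3 87.5]
bar-off+25 555 [ 30.6 109.8 111.7]
bar-off-25 500 [ 30.6 108.7 111.4]
```

View pics/c7.png

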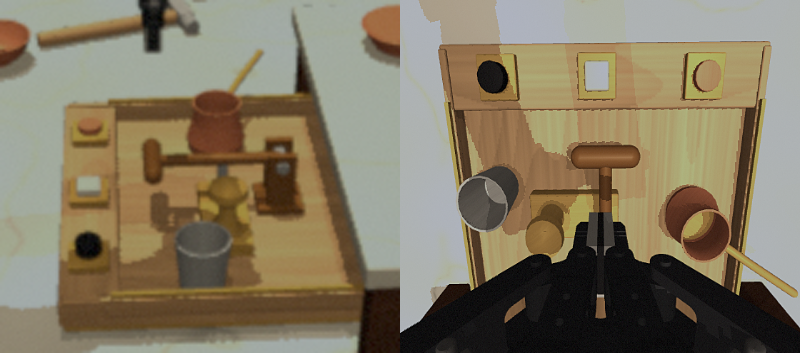

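View pics/dd.png

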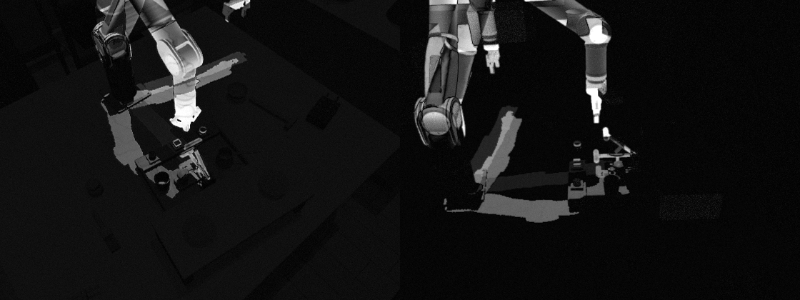

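Both locking caps are down, black is untouched, the bar is level and the loose items have not moved. Handing in.

```bash
python3 -c "
from cell import order
print(order.finish_job())"
```

```text
the job is handed in; nothing more can be done
None
```

I pressed the copper latch, then the white latch, with the closed fingertips, then pushed the lever bar down its arc to its stop. I lifted clear and handed the job in at about 11.6 s on the robot's clock.

- **Latches:** both presses stopped hard at 76.8 mm with about 27–32 N. In the final wrist depth image the copper and white caps read 76.1 and 76.3 mm. The black cap reads 86.3 mm, so it is untouched; the readings run slightly low, about 0.7–0.9 mm under the stated heights.
- **Lever:** the push ended against a hard stop with the fingertips at 111.4 mm (112 mm expected) and 29 N. After release the top of the bar still reads about 111.5 mm, and the arm looks level.
- **Loose things:** comparing the before and after pictures, only the arm, its shadows, the pressed caps and the lever changed. The cezve, cup and other items show no movement.
- **Disagreement:** the wrist camera and the fixed cameras differed by 3–6 mm sideways on the latch and bar positions. I used values in between, and every contact landed on its cap or on the bar.

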